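# Light tamp on the tamping trainer

## Task

Check a light tamp on the tamping trainer: first turn its black dial clockwise until it clicks over into its second position and the round pad has risen out of its collar, and let go of the dial. Then pick up the wooden-handled tamper and, holding it upright and centred on the pad, press the pad gently about halfway down to the collar (4 to 5 mm), with the tamper's base never touching the collar. Finish while still holding the tamper pressed there; do not let go, and leave the dosing cup and the bar measure where they are.

Things in the scene. Friction and masses are not known exactly. Their poses are not given: they have to be found in the camera images.
- tamper: Espresso tamper standing upright, about 0.42 kg, 94 mm tall: flat steel base 58 mm in diameter and 18 mm high, a neck 28 mm in diameter, above it a round turned wooden handle of up to 36 mm diameter from 28 to 93 mm height. Origin at the centre of its underside, z up along its axis; best gripped by the handle, about 65 mm above the underside.
- trainer: Tamping trainer, fixed to the counter: a wooden block with a metal top plate, 110 mm (x) by 220 mm (y) and 32 mm high. Origin at the centre of its underside, z up. The spring pad in its steel collar is at y = +55 mm, the dial at y = -58 mm. The collar is a fixed ring, 80 mm outside and 56 mm inside diameter, its top 42 mm above the counter; the tamper's base does not fit into it.
- pad_top (a point): Centre of the top of the trainer's round grey pad (50 mm diameter, marked with two concentric circles). Parked, the top lies 2 mm below the collar's top (40 mm above the counter); with the dial clicked over it stands 9 mm above the collar's top (51 mm above the counter).
- pad (a joint): How far the pad is pressed down against its spring, m: 0 free; spring about 1.5 N per mm (4.5 mm takes about 6.8 N); at 9 mm the tamper would meet the collar. The tamper's own weight alone would sink it about 2.7 mm.
- dial_grip (a point): Grip point of the trainer's black dial, on its vertical axis at the height to grip. The dial has an upright bar grip (42 mm long, 14 mm thick, its top 76 mm above the counter; the grip point is 69 mm above the counter), along the trainer's x axis at dial angle 0 (the bar turns with the dial).
- dial (a joint): Dial angle, rad: 0 parked (it may start slightly turned), grows clockwise seen from above, stop at 1.4 = second position. It turns with about 0.04 N m of friction (no spring back); from about 0.9 a nub on its rim rides over a sprung ball plunger (about 0.2 N m in all), which clicks over at 1.12 and then keeps it from turning back. Turning it raises the pad evenly, 11 mm in all.
- dosing_cup: Bystander: small open metal dosing cup, 59 mm diameter, 46 mm high, origin at the centre of its underside.
- jigger: Bystander: hourglass-shaped double bar measure, 43 mm diameter, 86 mm high, origin at the centre of its underside. It stands towards the right of the counter (the counter is closed on the right by a tall upright panel at y = -0.37 m from x = 0.24 m onward: come in round its front edge.)
Things that resemble listed ones, but are neither listed nor needed, are in the scene too. What is shaped like the tamper but purple or red is not meant.

How it is judged:
On the way, in this order (a step that is already met when the one before it is completed fails the run):
1. the dial has clicked over and is let go, the tamper still standing where it was (value of joint dial above 1.25 rad and contact force between the fingers and trainer below 0.3 N and distance of tamper from where it was at the start of the episode below 0.03 m), for 0.2 s.
2. the tamper is lifted off the counter in the gripper (height (world z) of tamper above 0.03 m and contact force between the fingers and tamper above 2 N), for 0.2 s.
At the end, for the whole second after the job is handed in: Dial past 1.25 rad; pad pressed 3.5 to 6.8 mm down by the tamper with 4 to 14 N; tamper upright within 0.1 rad, centred within 8 mm of the pad's centre, at rest and still gripped; the fingers do not touch the trainer (value of joint dial above 1.25 rad and value of joint pad between 0.0035 and 0.0068 m and horizontal distance between tamper and pad_top below 0.008 m and angle between tamper's own z axis and vertical below 0.1 rad and contact force between tamper and trainer between 4 and 14 N and contact force between the fingers and tamper above 2 N and contact force between the fingers and trainer below 0.5 N and linear speed of tamper below 0.01 m/s); the arm keeps its last pose, push and grip.
It fails at once if tamper pushed hard (over 25 N) on the trainer (contact force between tamper and trainer above 25 N).
It fails at once if the pad pressed down to the collar (value of joint pad above 0.0088 m).
It fails at once if the dosing_cup is moved (distance of dosing_cup from where it was at the start of the episode above 0.03 m).
It fails at once if the jigger is moved (distance of jigger from where it was at the start of the episode above 0.03 m).
It also fails if it takes over 72 s, if anything falls off the work surface, if the arm or the gripper's body presses on something with over 40 N, if the wrist force passes 120 N, or if a joint passes its speed limit or range.

## Robot

A 7-joint arm with a two-finger parallel gripper is mounted at the origin on a cart in front of the work surface, level with it; the furniture and walls round the work are solid. World frame = base frame: x ahead of the robot, y to its left, z up, the work surface at z = 0. Lengths are in m, angles in rad, forces in N, time in s.
With the tool pointing down it reaches from about 0.4 to 0.85 m from the base axis. Payload 6.9 kg.
Tool frame: the origin (TCP) lies midway between the tips of the shut fingers; the grasp point (between the pads) lies behind it (ctrl.pinch_z is the z of the grasp point in the tool frame, in m); z points along the fingers, y is the line along which they close (so a half turn about z gives the same grasp; the last joint's range is limited). The gripper opens to 85 mm and grips with 20 to 120 N. Pads are 22 mm wide; open, the fingers measure 114 mm over their backs; the gripper's body (76 mm by 85 mm) begins 54 mm behind the grasp point. The pads swing forward as they close: fully open they stand 13 mm farther back than shut.
Start: joints at [1.268, 0.507, -0.238, 1.5, 0.126, 1.149, -0.155], TCP at [0.248, -0.574, 0.231] pointing down, gripper open.
Joint ranges: [-3.08, 3.08], [-0.24, 2.05], [-1.43, 1.35], [0, 2.5], [-1.52, 4.66], [0.17, 1.96], [-2.89, 2.89]. Speed limits (rad/s): [2.39, 2.39, 3.14, 3.14, 3.14, 3.14, 3.14].

## Interface

Orientations are given as a unit quaternion [w, x, y, z].
In Python, from station import ctrl, get_state, vision, ticket, models gives the robot as it stands. Calls block until the motion is done:
- ctrl.movep(position, orientation): joint-space move of the TCP to a pose.
- ctrl.movel(position, frame=None, max_speed=0.15): straight line of the TCP; frame=None keeps the orientation; max_speed is the mean speed in m/s.
- ctrl.set_joints(angles): joint-space move.
- ctrl.ungrasp() and ctrl.close_gripper(force=None): open the fingers fully, or close them until they stop; force is the grip in N (None keeps the last).
- ctrl.pause(seconds).
- ctrl.ik(position, orientation): joint angles nearest the present ones, or None.
- get_state(): the state.
- vision.grab_frame(name): name is "scene" or "side" or "wrist"; returns (picture, depth): 420x560x3 uint8, blue, green, red; 420x560 float32, m along the optical axis (not along the pixel's ray), 0 where there is no reading.
- vision.camera_info(name): a dict with "mtx" (3x3 intrinsics, pixels), "R" (3x3) and "t" (3): a world point X has camera coordinates R X + t; the wrist camera has in their place "hand_eye" (4x4, takes a point from camera to tool coordinates, whose origin is the TCP and whose axes are the flange's). Camera axes: x right, y down, z forward; pixel columns grow to the right and rows downward; lengths in m; the calibration is good to about 2 mm. The wrist camera is an equidistant fisheye: a pixel r from the principal point sees the ray r / f radians off the axis. A picture is of the moment at which its call begins: read the wrist's pose just before it. camera_info takes no time and is no camera call.
A pose or a line that the arm cannot do raises ctrl.Unreachable and nothing moves.
- ticket.close_job(): hands the job in; it is judged then, once.
Trained networks look in the newest picture that a camera, given by its name, has taken for a name from the list of things; names that differ only in an ending like _2 or _b are one class to them, and where a whole thing is asked for, a point or a joint stands for the part that bears it (a point fixed in the world has none). Each returns a list of dicts, best first, with "p" (0 to 1); they miss things now and then, are a little off and sometimes report something else, mostly with a low value. They report only what shows in the picture. A call takes as long as a camera call. They do not tell look-alikes from the thing itself.
- models.recognise(camera, target): "point" ([column, row] in pixels, amid what is visible of it).
- models.masks_of(camera, target): "mask" (420x560 bool, what is visible of it) and "point" ([column, row] in pixels, amid what is visible of it).
The state is a dict: "time": time; "qpos": joint angles; "qd": joint speeds; "tau": joint torques, N m; "tcp_pos": TCP position; "eef_rot": TCP orientation; "contact_force": force on the tool from outside, world axes, zero at the start; "wrist_torque": the same for the moment, N m; "width": finger opening in m; "gripper_force": force on a finger pad.
Only numpy, scipy, OpenCV 4.12 (cv2) and the standard library are available. Lean on these libraries where they do the work, as an engineer would, in place of code of your own. Each camera call takes 0.05 s, during which the arm holds its last target. There are 200 camera calls.

## Working session

There is one attempt and no reset: what is moved stays moved. The work goes in short steps, each a Python script; the robot and the scene stay as the last script left them, time stands still between calls to the robot, and variables do not carry over. Pictures are saved under pics/ and viewed, at most 10 in all, crops included, and the job is handed in when it is done.

```bash
mkdir -p pics; ls
python3 - <<'E'
from station import ctrl,get_state,vision,models
import cv2,numpy as np
s=get_state();print(s['time'],s['tcp_pos'],s['eef_rot'],s['width'],ctrl.pinch_z)
ims=[]
for c in ("scene","side"):
    im,d=vision.grab_frame(c);np.save(f'{c}_d.npy',d);cv2.imwrite(f'{c}.png',im);ims.append(im)
    i=vision.camera_info(c);print(c,i['mtx'].tolist(),(-i['R'].T@i['t']).round(3))
    for t in ("tamper","trainer","pad_top","dial_grip","dosing_cup","jigger"):
        for r in models.masks_of(c,t):
            m=r['mask']&(d>0);v,u=np.nonzero(m)
            if len(u)==0: continue
            z=d[m];P=np.c_[(np.c_[u,v,np.ones(len(u))]@np.linalg.inv(i['mtx']).T)*z[:,None]]
            W=(P-i['t'])@i['R'];print(c,t,round(r['p'],2),np.round(r['point']),len(u),np.percentile(W,[2,50,98],axis=0).round(3).tolist())
for c,im in zip(("scene","side"),ims): cv2.imwrite(f'pics/{c}1.png',cv2.resize(im,(800,600)))
E
```

```text
pics
0.0 [ 0.24758879 -0.57330314  0.23042196] [-8.86316351e-04  9.79283630e-01  2.02491351e-01 -2.00343702e-04] 0.08578455968478496 -0.0187
scene [[483.48912445101263, 0.0, 276.01424328148175], [0.0, 483.48912445101263, 208.63267697986706], [0.0, 0.0, 1.0]] [0.016 0.807 0.595]
scene tamper 0.84 [324. 185.] 362 [[0.574, -0.273, 0.001], [0.594, -0.239, 0.035], [0.61, -0.222, 0.09]]
scene tamper 0.78 [349. 206.] 532 [[0.458, -0.2, 0.0], [0.478, -0.168, 0.027], [0.509, -0.15, 0.092]]
scene tamper 0.64 [312. 199.] 509 [[0.55, -0.172, 0.001], [0.571, -0.145, 0.026], [0.598, -0.126, 0.092]]
scene tamper 0.58 [282. 204.] 499 [[0.589, -0.092, -0.0], [0.609, -0.054, 0.039], [0.639, -0.041, 0.092]]
scene trainer 0.97 [262. 259.] 3772 [[0.468, 0.019, 0.009], [0.521, 0.146, 0.032], [0.587, 0.229, 0.072]]
scene trainer 0.34 [250. 193.] 364 [[0.685, -0.082, 0.002], [0.7, -0.055, 0.053], [0.723, -0.043, 0.084]]
scene pad_top 0.71 [246. 260.] 301 [[0.503, 0.149, 0.037], [0.525, 0.172, 0.04], [0.549, 0.194, 0.042]]
scene dial_grip 0.56 [275. 232.] 387 [[0.526, -0.041, 0.01], [0.543, 0.065, 0.055], [0
[... 611 characters left out ...]
 [[0.46, -0.193, 0.002], [0.483, -0.168, 0.024], [0.509, -0.15, 0.093]]
side tamper 0.63 [284. 197.] 618 [[0.554, -0.232, 0.001], [0.576, -0.144, 0.024], [0.607, -0.126, 0.093]]
side trainer 0.7 [265. 287.] 5369 [[0.472, 0.023, 0.01], [0.53, 0.15, 0.033], [0.593, 0.229, 0.072]]
side pad_top 0.6 [262. 295.] 474 [[0.504, 0.149, 0.037], [0.526, 0.173, 0.041], [0.547, 0.194, 0.043]]
side dial_grip 0.68 [265. 245.] 423 [[0.527, 0.058, 0.041], [0.547, 0.066, 0.056], [0.567, 0.082, 0.077]]
side dosing_cup 0.89 [326. 237.] 809 [[0.416, -0.073, -0.0], [0.443, -0.032, 0.026], [0.47, -0.013, 0.047]]
side jigger 0.72 [219. 200.] 506 [[0.686, -0.114, 0.001], [0.703, -0.056, 0.06], [0.725, -0.043, 0.086]]
```

View pics/scene1.png

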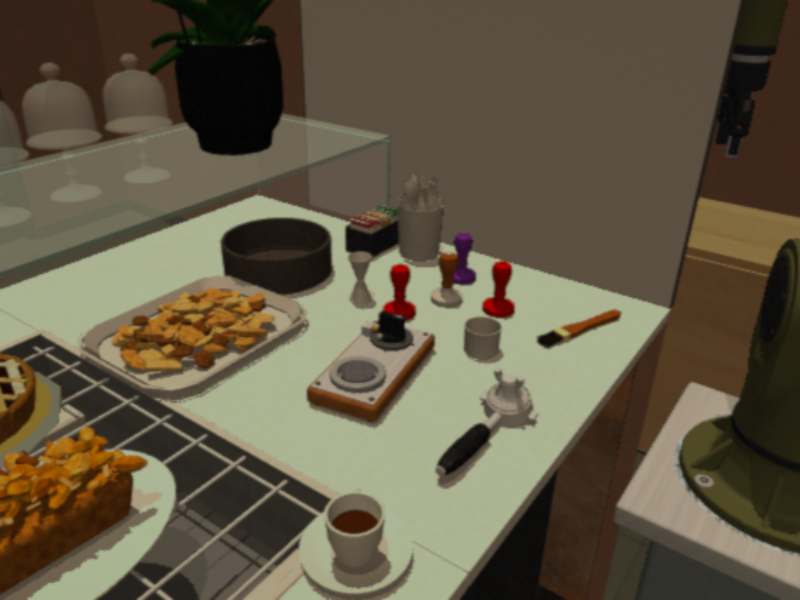

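View pics/side1.png

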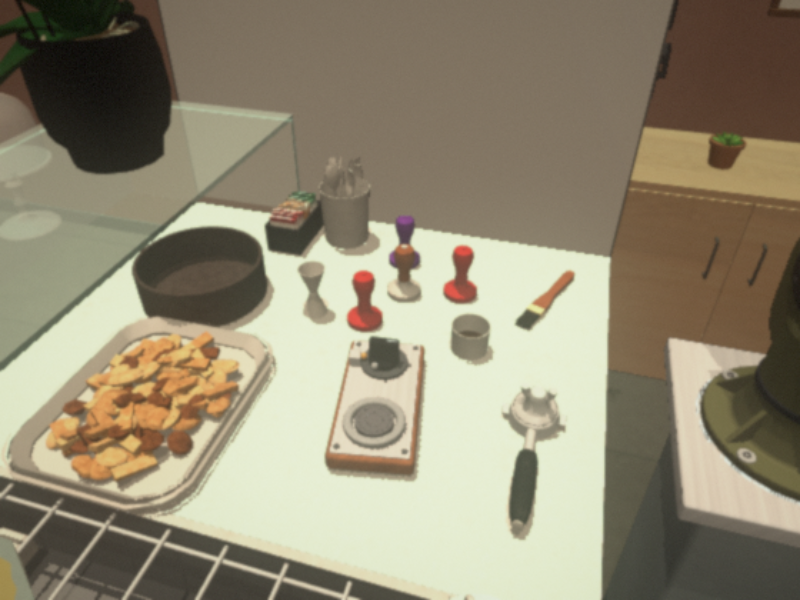

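Run:
```python
import cv2
im=cv2.imread('side.png');cv2.imwrite('pics/crop1.png',cv2.resize(im[130:340,190:360],None,fx=2.8,fy=2.8,interpolation=2))
```

```text
(no output)
```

View pics/crop1.png

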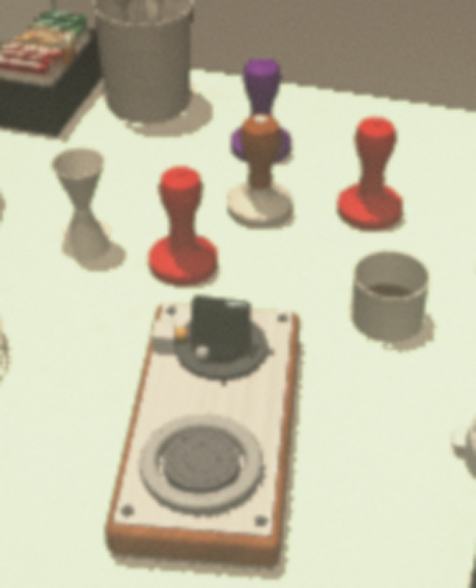

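The three red/purple ones are look-alikes: red at side-px (251,217) and (320,196), purple at (279,161). The wooden-handled, steel-based tamper at (284,197), world about (0.58,-0.15), is the one. The trainer lies around (0.53,0.12), with its parked pad at (262,295) and dial at (265,245). The panel edge is at (0.24,-0.37), so I'll check how far the arm can tuck in first.

Run:
```python
from station import ctrl,get_state
import numpy as np
from scipy.spatial.transform import Rotation as R
s=get_state()
q0=s['eef_rot'];R0=R.from_quat(np.r_[q0[1:],q0[0]])
print(R0.as_matrix().round(2).tolist())
a0=np.arctan2(s['tcp_pos'][1],s['tcp_pos'][0])
for az in (-66.6,-45,-20,10):
  for r in (.25,.3,.35,.4):
    for z in (.23,.35,.5):
      best=[]
      for tilt in (0,-25,-50):   # tilt tool tip inward(-) about horizontal tangent axis
        a=np.radians(az)
        t=R.from_rotvec(np.radians(-tilt)*np.array([-np.sin(a),np.cos(a),0]))
        Rr=t*R.from_rotvec([0,0,a-a0])*R0
        q=Rr.as_quat();j=ctrl.ik([r*np.cos(a),r*np.sin(a),z],np.r_[q[3],q[:3]])
        if j is not None: best.append((tilt,np.round(j,2).tolist()))
      if best: print(az,r,z,best)
```

```text
[[0.92, 0.4, -0.0], [0.4, -0.92, -0.0], [-0.0, 0.0, -1.0]]
-66.6 0.25 0.23 [(0, [1.38, -0.1, -0.28, 2.31, -0.03, 0.92, -0.04]), (-25, [1.33, 0.21, -0.28, 2.09, 0.01, 1.28, -0.12]), (-50, [1.29, 0.51, -0.25, 1.93, 0.0, 1.58, -0.16])]
-66.6 0.25 0.35 [(0, [1.39, -0.21, -0.24, 2.04, -0.05, 1.3, 0.01]), (-25, [1.35, 0.09, -0.28, 1.87, -0.01, 1.62, -0.09]), (-50, [1.3, 0.36, -0.26, 1.78, -0.02, 1.88, -0.14])]
-66.6 0.25 0.5 [(0, [0.98, -0.23, 0.05, 1.66, 0.01, 1.71, -0.13])]
-66.6 0.3 0.23 [(0, [1.36, -0.0, -0.28, 2.23, -0.0, 0.92, -0.08]), (-25, [1.32, 0.28, -0.27, 1.99, 0.02, 1.32, -0.13]), (-50, [1.28, 0.57, -0.24, 1.8, 0.01, 1.65, -0.16])]
-66.6 0.3 0.35 [(0, [1.38, -0.12, -0.25, 1.97, -0.03, 1.28, -0.03]), (-25, [1.33, 0.17, -0.27, 1.77, 0.0, 1.64, -0.11]), (-50, [1.28, 0.44, -0.24, 1.65, -0.01, 1.93, -0.15])]
-66.6 0.3 0.5 [(0, [1.38, -0.14, -0.24, 1.6, -0.03, 1.68, -0.02])]
-66.6 0.35 0.23 [(0, [1.35, 0.08, -0.28, 2.14, 0.03, 0.92, -0.11]), (-25, [1.31, 0.36, -0.26, 1.87, 0.04, 1.36, -0.14]), (-50, [1.27, 0.63, -0.23, 1.66, 0.02, 1.73, -0.16])]
-66.6 0.35 0.35 [(0, [1.37, -0.03, -0
[... 4362 characters left out ...]
)]
10 0.35 0.23 [(0, [0.76, 0.16, -1.15, 2.13, 0.18, 0.95, -0.31]), (-25, [0.38, 0.45, -0.88, 1.87, 0.2, 1.41, -0.43]), (-50, [0.22, 0.72, -0.75, 1.66, 0.14, 1.77, -0.46])]
10 0.35 0.35 [(0, [1.02, -0.05, -1.2, 1.89, -0.05, 1.27, 0.01]), (-25, [0.47, 0.36, -0.99, 1.66, 0.14, 1.7, -0.39])]
10 0.35 0.5 [(0, [0.25, -0.05, -0.46, 1.52, -0.02, 1.67, -0.03])]
10 0.4 0.23 [(0, [0.65, 0.28, -1.12, 2.04, 0.3, 1.0, -0.44]), (-25, [0.34, 0.53, -0.88, 1.74, 0.25, 1.47, -0.45]), (-50, [0.17, 0.78, -0.71, 1.51, 0.16, 1.85, -0.45])]
10 0.4 0.35 [(0, [0.81, 0.14, -1.19, 1.8, 0.13, 1.29, -0.24]), (-25, [0.4, 0.45, -0.98, 1.54, 0.2, 1.75, -0.44])]
10 0.4 0.5 [(0, [0.23, 0.04, -0.49, 1.43, 0.02, 1.67, -0.09])]
```

```bash
cat > h.py <<'E'
from station import ctrl,get_state,vision,models,ticket
import cv2,numpy as np
from scipy.spatial.transform import Rotation as R
def down(yaw):
    # tool z down, tool y axis along world (-sin yaw, cos yaw) -> x axis (.)
    y=np.array([-np.sin(yaw),np.cos(yaw),0]);z=np.array([0,0,-1.]);x=np.cross(y,z)
    q=R.from_matrix(np.c_[x,y,z]).as_quat();return np.r_[q[3],q[:3]]
def st(tag=''):
    s=get_state();q=s['eef_rot'];Y=R.from_quat(np.r_[q[1:],q[0]]).as_matrix()
    print(tag,round(s['time'],2),s['tcp_pos'].round(4) if hasattr(s['tcp_pos'],'round') else s['tcp_pos'],'zax',Y[:,2].round(3),'yax',Y[:,1].round(3),'F',np.round(s['contact_force'],2),'T',np.round(s['wrist_torque'],3),'w',round(s['width'],4),'gf',np.round(s['gripper_force'],2));return s
E
python3 - <<'E'
from h import *
ctrl.set_joints([1.5,-0.2,-0.24,2.04,-0.05,1.3,0.01]);st()
ctrl.set_joints([0.02,-0.2,-0.24,2.04,-0.05,1.3,0.01]);st()
for y in (0,np.pi/2,-np.pi/2,np.pi):
    j=ctrl.ik([0.53,0.12,0.32],down(y));print(y,None if j is None else np.round(j,2))
E
```

```text
2.16 [ 0.0747 -0.2432  0.3486] zax [ 0.     0.004 -1.   ] yax [ 0.298 -0.954 -0.003] F [ 0.45 -0.1   0.13] T [-0.005 -0.046  0.014] w 0.0853 gf 0.0
 3.86 [0.2483 0.0517 0.3484] zax [-0.004  0.    -1.   ] yax [ 0.978  0.209 -0.004] F [ 0.41 -0.01 -0.09] T [ 0.019 -0.021 -0.058] w 0.085 gf 0.0
0 [-0.09  0.32 -0.25  1.56  0.08  1.27  1.22]
1.5707963267948966 [-0.07  0.32 -0.29  1.56  0.09  1.27  2.77]
-1.5707963267948966 [ 0.01  0.33 -0.41  1.56  0.13  1.28 -0.41]
3.141592653589793 [-0.01  0.33 -0.37  1.56  0.12  1.28 -1.97]
```

Run:
```python
from h import *
ctrl.movep([0.53,0.10,0.30],down(0.17));s=st()
i=vision.camera_info('wrist');np.set_printoptions(suppress=True,precision=4);print(i)
im,d=vision.grab_frame('wrist');cv2.imwrite('pics/w1.png',im);np.save('w1d.npy',d)
for t in ("trainer","pad_top","dial_grip","tamper"):
    for r in models.recognise('wrist',t): print(t,round(r['p'],2),np.round(r['point']))
```

```text
5.13 [0.5297 0.0994 0.3002] zax [-0. -0. -1.] yax [-0.167  0.986 -0.   ] F [-1.1  -0.01 -0.1 ] T [ 0.066 -0.043  0.014] w 0.0853 gf 0.0
{'mtx': array([[325.1923,   0.    , 273.8121],
       [  0.    , 325.1923, 208.2927],
       [  0.    ,   0.    ,   1.    ]]), 'hand_eye': array([[ 0.0005, -0.9504, -0.3111,  0.0802],
       [ 1.    ,  0.0004,  0.0005,  0.    ],
       [-0.0004, -0.3111,  0.9504, -0.1434],
       [ 0.    ,  0.    ,  0.    ,  1.    ]])}
pad_top 0.57 [327. 178.]
dial_grip 0.77 [240. 180.]
tamper 0.81 [ 88. 111.]
tamper 0.63 [ 47. 185.]
tamper 0.62 [146. 215.]
tamper 0.56 [ 95. 175.]
```

View pics/w1.png

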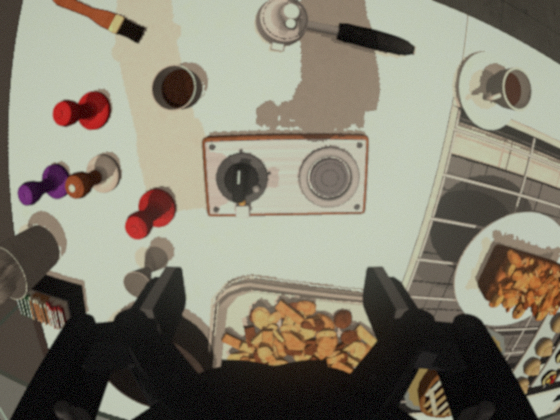

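The wrist picture shows the trainer with its dial (240,180), bar along image vertical, and the pad (330,177). The wooden tamper's handle top is at (77,185), between purple (47,185) and red. Next I'll measure geometry from depth.

```bash
cat >> h.py <<'E'
def wcloud(s,d):
    i=vision.camera_info('wrist');K=i['mtx'];v,u=np.indices(d.shape)
    a=(u-K[0,2])/K[0,0];b=(v-K[1,2])/K[1,1];th=np.hypot(a,b);k=np.tan(np.minimum(th,1.4))/np.maximum(th,1e-9)
    C=np.stack([a*k,b*k,np.ones_like(a)],-1)*d[...,None]
    H=i['hand_eye'];T=C@H[:3,:3].T+H[:3,3];q=s['eef_rot'];M=R.from_quat(np.r_[q[1:],q[0]]).as_matrix()
    P=T@M.T+s['tcp_pos'];P[(d<=0)|(th>1.2)]=np.nan;return P
def scloud(c,d):
    i=vision.camera_info(c);v,u=np.indices(d.shape)
    C=np.stack([u,v,np.ones_like(u)],-1)@np.linalg.inv(i['mtx']).T*d[...,None]
    P=(C-i['t'])@i['R'];P[d<=0]=np.nan;return P
def rect(xy):
    (c,sz,a)=cv2.minAreaRect((np.asarray(xy)*1000).astype(np.float32));return np.round(np.array(c)/1000,4),np.round(sz,1),round(a,1)
def near(P,x,y,r): return P[np.hypot(P[...,0]-x,P[...,1]-y)<r]
E
python3 - <<'E'
from h import *
s=get_state();d=np.load('w1d.npy');P=wcloud(s,d)
S=[('w',P)]+[(c,scloud(c,np.load(f'{c}_d.npy'))) for c in('scene','side')]
for n,Q in S:
    Q=Q[~np.isnan(Q[...,0])]
    t=near(Q,.53,.12,.2);m=t[(abs(t[:,2]-.032)<.004)]; print(n,'plate',len(m),rect(m))
    b=near(Q,.545,.065,.035);b=b[b[:,2]>.068];print('bar',len(b),rect(b),b[:,2].max().round(4))
    c=near(Q,.526,.172,.05);c=c[(c[:,2]>.0375)&(c[:,2]<.047)];cc,r=cv2.minEnclosingCircle((c[:,:2]*1000).astype(np.float32));print('collar',len(c),np.round(cc,1),r,np.median(c[:,2]).round(4))
    c=near(Q,.58,-.15,.04);h=c[c[:,2]>.06];print('tamper handle',len(h),np.percentile(h,[1,50,99],0).round(4).tolist());h=c[(c[:,2]<.025)&(c[:,2]>.006)];print(' base',len(h),np.percentile(h,[1,50,99],0).round(4).tolist())
    z=near(Q,.546,.065,.06);z=z[z[:,2]>.035];print(np.histogram(z[:,2],np.arange(.034,.08,.004)))
# plunger points wrist px around (240,212)
print(P[205:216:3,236:248:4].round(3).tolist())
E
```

```text
Traceback (most recent call last):
  File "h.py", line 22, in rect
    (c,sz,a)=cv2.minAreaRect((np.asarray(xy)*1000).astype(np.float32));return np.round(np.array(c)/1000,4),np.round(sz,1),round(a,1)
             ~~~~~~~~~~~~~~~^^^^^^^^^^^^^^^^^^^^^^^^^^^^^^^^^^^^^^^^^^
cv2.error: OpenCV(4.12.0) /io/opencv/modules/imgproc/src/convhull.cpp:143: error: (-215:Assertion failed) total >= 0 && (depth == CV_32F || depth == CV_32S) in function 'convexHull'
```

```bash
sed -i 's/np.asarray(xy)\*1000/np.asarray(xy)[:,:2]*1000/' h.py
cat > m.py <<'E'
from h import *
s=get_state();d=np.load('w1d.npy');P=wcloud(s,d)
S=[('w',P)]+[(c,scloud(c,np.load(f'{c}_d.npy'))) for c in('scene','side')]
for n,Q in S:
    Q=Q[~np.isnan(Q[...,0])]
    t=near(Q,.53,.12,.2);m=t[(abs(t[:,2]-.032)<.004)&(abs(t[:,0]-.53)<.09)]; print(n,'plate',len(m),rect(m))
    b=near(Q,.545,.065,.035);b=b[b[:,2]>.068];print('bar',len(b),rect(b),b[:,2].max().round(4))
    c=near(Q,.526,.172,.05);c=c[(c[:,2]>.0375)&(c[:,2]<.047)];cc,r=cv2.minEnclosingCircle((c[:,:2]*1000).astype(np.float32));print('collar',len(c),np.round(cc,1),r,np.median(c[:,2]).round(4))
    c=near(Q,.58,-.15,.04);h=c[c[:,2]>.06];print('tamper handle',len(h),np.percentile(h,[1,50,99],0).round(4).tolist());h=c[(c[:,2]<.025)&(c[:,2]>.006)];print(' base',len(h),np.percentile(h,[1,50,99],0).round(4).tolist())
    z=near(Q,.546,.065,.06);z=z[z[:,2]>.035];print(np.histogram(z[:,2],np.arange(.034,.08,.004))[0])
print(P[205:216:3,236:248:4].round(3).tolist())
E
python3 m.py
```

```text
w plate 8049 (array([0.519 , 0.0795]), array([173.1, 298.7]), 4.9)
bar 15320 (array([0.5357, 0.0572]), array([47.9, 59.9]), 64.6) 0.4117
collar 2639 [528.1 171.7] 40.08525085449219 0.0425
tamper handle 617 [[0.563, -0.166, 0.0622], [0.5762, -0.1452, 0.0894], [0.5946, -0.1351, 0.0955]]
 base 794 [[0.5523, -0.1772, 0.0067], [0.5728, -0.1428, 0.015], [0.6067, -0.124, 0.0237]]
[173 977  59 617  70  11  19  11  18  14 327]
scene plate 1678 (array([0.5129, 0.0736]), array([169.1, 298. ]), 9.4)
bar 101 (array([0.5456, 0.0612]), array([40.8, 16.3]), 1.9) 0.0773
collar 678 [525.5 170.9] 40.65450668334961 0.0405
tamper handle 178 [[0.56, -0.1636, 0.0612], [0.5711, -0.1451, 0.0803], [0.5887, -0.1362, 0.0932]]
 base 204 [[0.5493, -0.1787, 0.0061], [0.5692, -0.1445, 0.0128], [0.6021, -0.1251, 0.0246]]
[150  80  88  81  25  27  29  29  31  35  52]
side plate 2734 (array([0.5149, 0.0754]), array([172.6, 297.8]), 7.7)
bar 147 (array([0.5479, 0.0592]), array([41.3, 16.6]), 7.0) 0.0783
collar 1117 [527.5 170.6] 40.457054138183594 0.0412
tamper handle 209 [[0.5615, -0.1628, 0.0606], [0.5755, -0.143, 0.0835], [0.5929, -0.1357, 0.0947]]
 base 265 [[0.5509, -0.1746, 0.0065], [0.5738, -0.143, 0.0142], [0.6051, -0.1246, 0.0244]]
[150 171  91 140  35  28  35  34  30  39  91]
[[[0.583, 0.06, 0.046], [0.581, 0.065, 0.05], [0.582, 0.07, 0.045]], [[0.586, 0.06, 0.049], [0.585, 0.066, 0.05], [0.584, 0.071, 0.05]], [[0.59, 0.061, 0.051], [0.589, 0.066, 0.049], [0.589, 0.071, 0.049]], [[0.594, 0.062, 0.05], [0.593, 0.067, 0.05], [0.593, 0.072, 0.049]]]
```

```bash
sed -i 's/Q=Q\[~np.isnan(Q\[...,0\])\]/Q=Q[Q[...,2]<.1]/; s/(abs(t\[:,0\]-.53)<.09)/(abs((t[:,0]-.535)+.17*(t[:,1]-.12))<.062)\&(t[:,1]>-.01)\&(t[:,1]<.25)/' m.py; python3 m.py | grep -E "plate|bar"
python3 - <<'E'
from h import *
s=get_state();P=wcloud(s,np.load('w1d.npy'));Q=P[P[...,2]<.1]
b=near(Q,.545,.065,.05)
for lo,hi in((.044,.047),(.047,.0505),(.0505,.056),(.07,.08)):
    m=b[(b[:,2]>lo)&(b[:,2]<hi)];print(lo,len(m),rect(m),m[:,2].mean())
E
```

```text
w plate 7966 (array([0.5385, 0.1179]), array([108.8, 218.4]), 10.7)
bar 403 (array([0.5488, 0.0608]), array([41.5, 13.9]), 4.0) 0.0794
scene plate 1605 (array([0.5355, 0.1184]), array([106.5, 215.7]), 10.4)
bar 101 (array([0.5456, 0.0612]), array([40.8, 16.3]), 1.9) 0.0773
side plate 2655 (array([0.537 , 0.1167]), array([108.3, 218.4]), 10.6)
bar 147 (array([0.5479, 0.0592]), array([41.3, 16.6]), 7.0) 0.0783
0.044 190 (array([0.5546, 0.0644]), array([56.1, 41.9]), 32.6) 0.046286844798472816
0.047 490 (array([0.5603, 0.0665]), array([67.8, 41. ]), 27.7) 0.04827125749163483
0.0505 30 (array([0.5594, 0.0699]), array([64. , 24.9]), 4.1) 0.05194002830008257
0.07 392 (array([0.5488, 0.0608]), array([41.5, 13.9]), 4.0) 0.07676502204718734
```

Run:
```python
from h import *
c=[0.548,0.0608]
ctrl.movep([*c,0.15],down(0.075));st()
ctrl.movel([*c,0.056],max_speed=0.1);st('down')
ctrl.close_gripper(40);s=st('grip')
q=np.array(s['qpos'])
for dz in (.33,.66,.99,1.33):
    p=q.copy();p[6]-=dz;ctrl.set_joints(p);st(f'turn {dz}')
```

```text
6.05 [0.5487 0.0615 0.1511] zax [ 0.001  0.001 -1.   ] yax [-0.076  0.997  0.001] F [ 0.81 -0.02  1.35] T [0.008 0.003 0.048] w 0.0854 gf 0.0
down 7.14 [0.5484 0.0609 0.0566] zax [ 0.001  0.    -1.   ] yax [-0.075  0.997  0.   ] F [0.35 0.25 0.3 ] T [-0.018  0.069 -0.001] w 0.0854 gf 0.0
grip 7.79 [0.548  0.0602 0.0563] zax [ 0.    -0.001 -1.   ] yax [-0.074  0.997 -0.001] F [-0.56 -2.82  3.96] T [-0.427  0.253 -0.018] w 0.013 gf 42.03
turn 0.33 8.21 [0.5481 0.0606 0.0563] zax [ 0. -0. -1.] yax [ 0.249  0.969 -0.   ] F [-0.23  0.68  1.47] T [ 0.185  0.056 -0.033] w 0.013 gf 41.72
turn 0.66 8.62 [0.5483 0.0609 0.0563] zax [ 0.001  0.    -1.   ] yax [0.547 0.837 0.001] F [0.11 2.79 0.19] T [ 0.626 -0.177 -0.079] w 0.0129 gf 41.6
turn 0.99 9.04 [0.5485 0.0611 0.0563] zax [ 0.001  0.    -1.   ] yax [0.788 0.615 0.001] F [0.82 5.26 0.11] T [ 1.486 -0.349 -0.012] w 0.0131 gf 41.43
turn 1.33 9.46 [0.5488 0.0613 0.0564] zax [ 0.002  0.    -1.   ] yax [0.948 0.318 0.002] F [ 2.65  3.89 -2.22] T [ 0.989 -0.693  0.883] w 0.0128 gf 46.71
```

Run:
```python
from h import *
q=np.array(get_state()['qpos']);q[6]+=.03;ctrl.set_joints(q);st('relax')
ctrl.ungrasp();ctrl.pause(.3);s=st('open')
ctrl.movel([0.548,0.0608,0.16]);ctrl.movep([0.53,0.02,0.30],down(-1.2));ctrl.pause(.2);s=st()
im,d=vision.grab_frame('wrist');cv2.imwrite('pics/w2.png',im)
P=wcloud(s,d);Q=P[P[...,2]<.1]
b=near(Q,.548,.0608,.03);b=b[b[:,2]>.068];print('bar',len(b),rect(b))
c=near(Q,.5275,.1717,.022);print('pad z',np.median(c[:,2]),len(c))
c=near(Q,.5275,.1717,.03);c=c[c[:,2]>.047];print('pad',cv2.minEnclosingCircle((c[:,:2]*1000).astype(np.float32)))
c=near(Q,.577,-.15,.04)
for lo,hi in((.008,.022),(.085,.099)):
    h=c[(c[:,2]>lo)&(c[:,2]<hi)]
    if len(h): print('tamper',lo,len(h),cv2.minEnclosingCircle((h[:,:2]*1000).astype(np.float32)))
for n in('scene','side'):
    im,d=vision.grab_frame(n);Q=scloud(n,d);c=near(Q,.5275,.1717,.03);c=c[c[:,2]>.046];print(n,'pad',cv2.minEnclosingCircle((c[:,:2]*1000).astype(np.float32)),np.median(c[:,2]))
    c=near(Q,.577,-.15,.04)
    for lo,hi in((.008,.022),(.085,.099)):
        h=c[(c[:,2]>lo)&(c[:,2]<hi)]
        if len(h): print(n,'tamper',lo,len(h),cv2.minEnclosingCircle((h[:,:2]*1000).astype(np.float32)))
```

```text
relax 9.71 [0.5489 0.0614 0.0563] zax [ 0.002  0.    -1.   ] yax [0.937 0.349 0.002] F [ 1.82  3.14 -1.45] T [ 0.725 -0.309  0.023] w 0.013 gf 41.48
open 10.7 [0.5489 0.0613 0.0564] zax [ 0.002  0.    -1.   ] yax [0.938 0.347 0.002] F [-0.94  0.28  0.1 ] T [ 0.018  0.031 -0.039] w 0.0855 gf 0.0
 12.38 [0.5295 0.0203 0.2983] zax [-0.003  0.    -1.   ] yax [ 0.932  0.363 -0.003] F [-0.48 -0.11 -0.02] T [-0.015 -0.033 -0.008] w 0.0852 gf 0.0
bar 457 (array([0.5489, 0.0609]), array([14.4, 41.6]), 20.0)
pad z 0.05205096843145722 1028
pad ((527.896484375, 171.04336547851562), 25.11086082458496)
tamper 0.008 746 ((579.1083374023438, -152.84925842285156), 29.317419052124023)
tamper 0.085 395 ((580.0164794921875, -152.32211303710938), 16.93248748779297)
scene pad ((525.1389770507812, 169.4957275390625), 26.773591995239258) 0.05045703893663954
scene tamper 0.008 182 ((577.0341796875, -153.72933959960938), 30.883546829223633)
scene tamper 0.085 65 ((576.3244018554688, -153.36749267578125), 16.18714714050293)
side pad ((526.9255981445312, 170.93016052246094), 25.881595611572266) 0.05133402232978656
side tamper 0.008 243 ((578.5462646484375, -151.30618286132812), 29.75002098083496)
side tamper 0.085 93 ((578.7783203125, -153.61358642578125), 16.891338348388672)
```

View pics/w2.png

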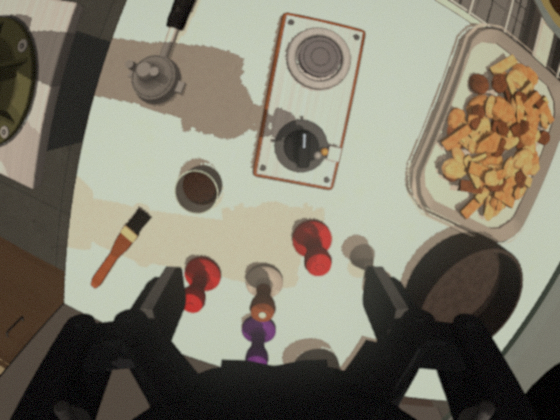

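Wrist picture: the bar at (303,147) is now turned (dial ≈1.41 rad) and the pad at (320,53) is up (z≈51 mm). The wooden tamper's base is at (264,280) and its handle at (262,308), with red ones either side and purple beyond. I'll grip along -30°, the direction clear of all neighbours.

Run:
```python
from h import *
c=[0.579,-0.1525];o=down(np.radians(-120))
j=ctrl.ik([0.5277,.1712,.1],o);print(None if j is None else np.round(j,2))
ctrl.movep([*c,0.22],o);ctrl.movel([*c,0.12]);ctrl.movel([*c,0.047],max_speed=.08);st('at')
ctrl.close_gripper(50);ctrl.pause(.3);s=st('grip');np.save('grip.npy',s['tcp_pos'])
p=s['tcp_pos'];ctrl.movel([p[0],p[1],p[2]+.04],max_speed=.05);ctrl.pause(.3);st('up')
ctrl.movel([p[0],p[1],0.22],max_speed=.1);ctrl.movel([0.5277,0.1712,0.20],max_speed=.12);ctrl.pause(.5);s=st('over')
for n in('scene','side'):
    im,d=vision.grab_frame(n);cv2.imwrite(f'pics/{n}3.png',cv2.resize(im[90:330,140:420],None,fx=2,fy=2));Q=scloud(n,d)
    t=near(Q,.5277,.1712,.05)
    for lo,hi in((.154,.168),(.190,.200),(.2,.205)):
        h=t[(t[:,2]>lo)&(t[:,2]<hi)]
        if len(h):print(n,lo,len(h),cv2.minEnclosingCircle((h[:,:2]*1000).astype(np.float32)))
    b=t[(t[:,2]>.1)];print('lowest',np.percentile(b[:,2],[0,1,3]))
```

```text
[-0.32  0.54 -0.05  1.86  0.04  0.74 -0.92]
at 15.22 [ 0.5794 -0.1526  0.0475] zax [ 0.001 -0.    -1.   ] yax [ 0.866 -0.5    0.001] F [-0.07  0.25 -0.3 ] T [-0.024 -0.027  0.023] w 0.0854 gf 0.0
grip 16.05 [ 0.5795 -0.1527  0.0475] zax [ 0.001 -0.    -1.   ] yax [ 0.866 -0.5    0.001] F [ 0.72 -0.55  4.91] T [0.019 0.113 0.02 ] w 0.0333 gf 49.31
up 17.31 [ 0.5794 -0.1526  0.0872] zax [-0.  0. -1.] yax [ 0.866 -0.5   -0.   ] F [-0.5  -0.27 -3.46] T [-0.026 -0.02  -0.07 ] w 0.0331 gf 49.94
over 22.18 [0.5277 0.1712 0.2   ] zax [ 0. -0. -1.] yax [ 0.866 -0.5    0.   ] F [ 0.3  -0.04 -4.25] T [0.013 0.004 0.007] w 0.0335 gf 49.95
scene 0.154 344 ((524.814453125, 170.46640014648438), 29.795673370361328)
scene 0.19 29 ((523.0768432617188, 176.15966796875), 9.471944808959961)
scene 0.2 32 ((526.586181640625, 170.4524688720703), 26.09654998779297)
lowest [0.15097504 0.1577258  0.16505659]
side 0.154 516 ((526.8909912109375, 170.5223388671875), 29.085983276367188)
side 0.19 44 ((527.3643798828125, 176.61578369140625), 8.781882286071777)
side 0.2 36 ((526.9886474609375, 172.6133575439453), 24.03095054626465)
lowest [0.15036927 0.16112416 0.16647745]
```

View pics/side3.png

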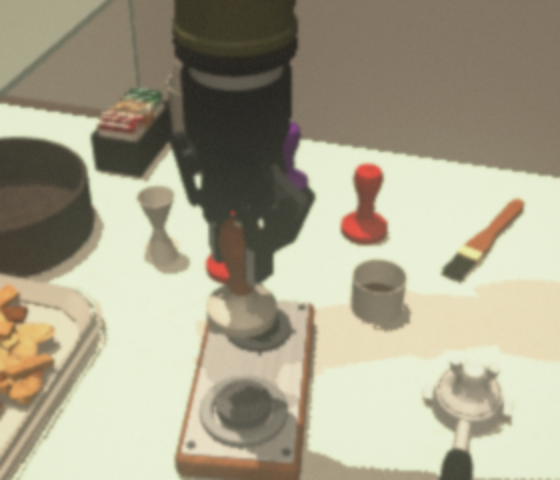

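The side crop shows the wooden tamper gripped upright at (240,270), its base over the pad. Base and pad centres agree within 1 mm in both cameras. Lowering it step by step with force checks.

Run:
```python
from h import *
c=[0.5277,0.1712]
ctrl.movel([*c,.112],max_speed=.08);ctrl.pause(.4);f0=st('above')['contact_force'][2]
z=.0995
while True:
    ctrl.movel([*c,z],max_speed=.02);ctrl.pause(.3)
    s=st(f'{z:.4f}');F=np.mean([s['contact_force'][2]-f0]);print('  push',round(F,2))
    if F>6.4 or z<.0935 : break
    z-=.001 if F<4.5 else .0005
ctrl.pause(1);s=st('end')
```

```text
above 23.93 [0.5277 0.1712 0.1121] zax [ 0.  0. -1.] yax [ 0.866 -0.5    0.   ] F [ 0.37  0.98 -2.78] T [-0.009  0.041  0.032] w 0.0333 gf 49.94
0.0995 25.0 [0.5277 0.1712 0.0996] zax [ 0.  0. -1.] yax [ 0.866 -0.5    0.   ] F [ 0.26 -0.91 -4.34] T [0.019 0.036 0.092] w 0.0332 gf 49.94
  push -1.55
0.0985 25.55 [0.5277 0.1712 0.0985] zax [ 0.  0. -1.] yax [ 0.866 -0.5    0.   ] F [-0.38 -1.07 -4.11] T [ 0.047 -0.004 -0.015] w 0.0332 gf 49.97
  push -1.32
0.0975 26.1 [0.5277 0.1712 0.0975] zax [ 0.  0. -1.] yax [ 0.866 -0.5    0.   ] F [-0.37  0.04 -2.28] T [ 0.022 -0.015 -0.019] w 0.0332 gf 50.04
  push 0.51
0.0965 26.65 [0.5278 0.1712 0.0966] zax [ 0.  0. -1.] yax [ 0.866 -0.5    0.   ] F [-0.28 -0.16 -0.74] T [0.057 0.004 0.055] w 0.0333 gf 50.11
  push 2.04
0.0955 27.2 [0.5278 0.1712 0.0956] zax [ 0.  0. -1.] yax [ 0.866 -0.5    0.   ] F [ 0.29 -0.66  0.68] T [0.026 0.003 0.03 ] w 0.0334 gf 50.19
  push 3.46
0.0945 27.75 [0.5278 0.1712 0.0946] zax [ 0.  0. -1.] yax [ 0.866 -0.5    0.   ] F [1.11 0.68 2.08] T [ 0.036 -0.059 -0.05 ] w 0.0337 gf 50.27
  push 4.86
0.0940 28.3 [0.5278 0.1712 0.094 ] zax [ 0.  0. -1.] yax [ 0.866 -0.5    0.   ] F [ 1.19 -0.89  2.95] T [-0.03  -0.142 -0.014] w 0.0335 gf 50.31
  push 5.73
0.0935 28.85 [0.5278 0.1712 0.0935] zax [ 0. -0. -1.] yax [ 0.866 -0.5    0.   ] F [ 0.65 -1.12  2.75] T [ 0.004 -0.117 -0.006] w 0.0336 gf 50.35
  push 5.53
0.0930 29.4 [0.5278 0.1712 0.0931] zax [ 0.  0. -1.] yax [ 0.866 -0.5    0.   ] F [ 1.21 -0.46  4.41] T [-0.019 -0.124 -0.02 ] w 0.0333 gf 50.39
  push 7.19
end 30.4 [0.5277 0.1712 0.093 ] zax [ 0. -0. -1.] yax [ 0.866 -0.5    0.   ] F [ 0.32 -1.01  3.97] T [ 0.034 -0.197 -0.026] w 0.0333 gf 50.4
```

Run:
```python
from h import *
ctrl.movel([0.5277,0.1712,.0939],max_speed=.02);f=[]
for _ in range(15): ctrl.pause(.06);f.append(get_state()['contact_force'][2])
st('fin');push=np.mean(f)+4.2;print(push,push/1.5)
if 5.5<push<8.2: print(ticket.close_job())
```

```text
fin 31.52 [0.5277 0.1712 0.0939] zax [-0. -0. -1.] yax [ 0.866 -0.5   -0.   ] F [1.87 0.98 2.64] T [-0.019 -0.248 -0.026] w 0.0337 gf 50.34
6.9436014637365755 4.629067642491051
the job is handed in; nothing more can be done
None
```

The job is handed in, with no verdict returned: the dial is turned to about 1.4 rad and let go, and the wooden tamper is still held upright on the pad, centred to about 1 mm, pressing it about 4.6 mm down with roughly 6.9 N.

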